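# Index and clamp a carrier plate in an engraving fixture

### The arm

A 6-joint arm with a two-finger parallel gripper is mounted at the origin on the work surface; the furniture and walls round the work are solid. World frame = base frame: x ahead of the robot, y to its left, z up, the work surface at z = 0. Lengths are in mm, angles in rad, forces in N, time in s.
With the tool pointing down it reaches from about 400 to 925 mm from the base axis. Payload 12.5 kg.
Tool frame: the origin (TCP) lies at the very end of the fingers, on their centre line; the grasp point (between the pads) lies 19 mm behind it; z points along the fingers, y is the line along which they close (so a half turn about z gives the same grasp; the last joint's range is limited). The gripper opens to 95 mm and grips with 3 to 60 N. Pads are 20 mm wide; open, the fingers measure 119 mm over their backs; the gripper's body (75 mm by 180 mm) begins 59 mm behind the grasp point.
Start: joints at [-1.24, 0.491, 1.559, -0, 1.092, -0.106], TCP at [264.426, -566.329, 189.961] pointing down, gripper open.
Joint ranges: [-3.1, 3.1], [-0.84, 2.19], [0.05, 2.79], [-1.13, 4.28], [0.06, 2.93], [-2.69, 2.69]. Speed limits (rad/s): [2.22, 2.22, 2.79, 3.14, 3.14, 3.14].

### API

Orientations are given as [roll, pitch, yaw] about the fixed x, y, z axes, in that order (R = Rz(yaw) Ry(pitch) Rx(roll)).
In Python, from cell import state, imaging, env, spot_in, mark_of gives the robot as it stands. The module is installed in compiled form; this text tells all that it offers.
- The arm moves only by the tool step_arm, never from a script. Its argument "increments" is a list of rows, each an object with "slide": the shift along the tool's x, y, z in m, a list of three; "roll": the turn about the tool's z in rad. A call has 1 to 5 rows; each row is the pose to reach, as a shift and turn from the pose commanded when the call began, along the tool's axes at that moment; what a row does not reach only later rows make up. A row lasts 1/8 s, in which the tool goes at most 62.5 mm and 10.7 degrees, less where a joint would pass 70% of its speed; a pose out of reach is approached as far as the arm can. A call with a gripper value outside its range is refused whole. "fingers" is the opening, from 0 (shut) to 1 (fully open), set as the call begins (left out, the last holds). The fingers move at their own pace and stop on an object; the grip force is fixed at half the most. Time passes only in rows, so rows that repeat a pose let the fingers close. It gives the time, the measured TCP pose, the force, the opening and the grip force at its end, in the units of the state.
- state(): the state, without advancing time (a new reading comes with each control period).
- imaging.read_camera(name): name is "scene" or "top" or "wrist"; returns a dict with "color" (400x640x3 uint8, red, green, blue), "z_map" (400x640 float32, mm along the optical axis (not along the pixel's ray), 0 where there is no reading), "intrinsics" (3x3 intrinsics, pixels), "camera_from_world" (4x4, takes a point from world to camera coordinates). Camera axes: x right, y up, looking along -z (the intrinsics and any distortion apply to the point x, -y, -z); pixel columns grow to the right and rows downward; lengths in mm; the calibration is good to about 2 mm. A picture is of the moment at which its call begins.
- env.job_done(): hands the job in; it is judged then, once.
Trained networks look in the newest picture that a camera, given by its name, has taken for a name from the list of things; names that differ only in an ending like _2 or _b are one class to them, and where a whole thing is asked for, a point or a joint stands for the part that bears it (a point fixed in the world has none). Each returns a list of dicts, best first, with "confidence" (0 to 1); they miss things now and then, are a little off and sometimes report something else, mostly with a low value. They report only what shows in the picture. A call takes as long as a camera call. They do not tell look-alikes from the thing itself.
- spot_in(camera, target): "bbox" ([left, top, right, bottom] in pixels, round what is visible of it).
- mark_of(camera, target): "uv" ([column, row] in pixels: a listed point, or the origin of a listed thing).
The state is a dict: "t": time; "joints": joint angles; "qvel": joint speeds; "tau": joint torques, N m; "eef_pos": TCP position; "tcp_rot": TCP orientation; "ft_force": force on the tool from outside, world axes, zero at the start; "moment": the same for the moment, N m; "opening": opening from 0.0 (shut) to 1.0 (fully open); "grip_force": force on a finger pad.
Only numpy, scipy, OpenCV 4.12 (cv2) and the standard library are available. Lean on these libraries where they do the work, as an engineer would, in place of code of your own. Each camera call takes 0.05 s, during which the arm holds its last target. There are 200 camera calls.

### The job

Index the brass carrier plate in the engraving fixture: tap it along the fence from its left end (from the other end too if it goes past) until the spring plunger has dropped fully into the plate's notch, then take the fingers off it. Tap it back from its right end with about 10 N to feel that it is held both ways, and then swing the red-knobbed cam lever fully over to clamp it. Go by feel, with less than 20 N on plate and lever, and leave the loose tools where they lie.

Things in the scene. Friction and masses are not known exactly. Their poses are not given: they have to be found in the camera images.
- fixture: engraving fixture, fixed: aluminium bed 136 x 240 x 10 mm. Origin: centre of its underside; x to the rear, y to its left along the slide way, z up. Steel fence (face at x=+31) and front guide (face at x=-31, 14 mm thick), both open at y=-20..20 and ending at y=+-90, stand 14 mm above the bed. A grey index block (26 mm wide, 24 tall) stands in the fence's gap.
- carrier_plate: brass plate 60 (x) x 130 (y) x 12 mm, lies loose on the bed between fence and guide (about 1.5 mm of play), 0.35 to 0.6 kg; slides with 2 to 6 N. Origin: centre of its underside, axes as the fixture's. U notch 12.6 mm wide, 10 deep in the rear edge at y=0. It starts 20 to 34 mm left of the fixture's middle, and is clamped where the notch meets the plunger.
- index_plunger (a joint): travel in m of the round spring plunger (11 mm, tapered tip, about 1 N) in the index block, towards the plate. 0.001 to 0.003 while its tip rides on the plate's rear edge, 0.0095 fully home in the notch; then the black knob behind the block has moved up to it and the plate has only about 1.5 mm of play. The block's place is not tracked: its middle is within 6 mm of the fixture's y=0.
- clamp_lever (a joint): angle in rad of the cam lever, hinged about vertical at the fixture's x=-46, y=0. About 0 to 0.35 at the start: open, pointing to the fixture's -x. Grows anticlockwise seen from above to 1.57: fully over, pointing to -y above the front guide. It stays where it is left; turns with 1 to 6 N at the knob, stiffer over the last 0.4 as the cam presses the plate to the fence.
- lever_knob (a point): middle of the red upright knob, 17 to 19 mm across and 29 tall (15 mm below to 14 mm above this point), at the end of the cam lever, 80 mm from its hinge and 45 mm above the desk.
- graver: graver with brown wooden handle, 15 x 150 x 15 mm, loose bystander; origin under its middle.
- loupe: black eye loupe, 42 mm across, 30 tall, loose bystander; origin at the centre of its underside.
- caliper: steel caliper lying flat, 69 x 190 x 9 mm, loose bystander; origin under its middle.
- coin_jar: glass jar of brass blanks with a black lid, 51 mm across, 58 tall, loose bystander; origin at the centre of its underside.
Mind the look-alikes: they are no part of the job. There is more than one size of the carrier_plate; the job needs the larger.

How it is judged:
By the outcome, as a careful person would: the job done as asked, in the order asked, and still so for the second after the job is handed in, with the robot touching nothing.
It also fails if it takes over 61 s, if anything falls off the work surface, if the arm or the gripper's body presses on something with over 40 N, if the wrist force passes 120 N, or if a joint passes its speed limit or range.

## Working session

There is one attempt and no reset: what is moved stays moved. The work goes in short steps, Python scripts to look and compute and a tool call to move; the robot and the scene stay as the last step left them, time stands still between calls to the robot, and variables do not carry over. Pictures are saved under pics/ and viewed, at most 10 in all, crops included, and the job is handed in when it is done.

Besides the shell and the picture viewer there is one more tool, called by a JSON object that holds its "fn" and its "kwargs", one argument or row to a line. step_arm: Moves the arm, as the interface text tells. Its arguments: {"type":"object","properties":{"increments":{"type":"array"},"fingers":{"type":"number"}},"required":["increments"]}

```bash
mkdir -p pics; cat > h.py <<'E'
import numpy as np, cv2
from cell import state, imaging, env, spot_in, mark_of
def cam(n): return imaging.read_camera(n)
def ray(d,uv):
    K=d["intrinsics"];T=np.array(d["camera_from_world"]);R=T[:3,:3];t=T[:3,3]
    p=np.array([(uv[0]-K[0][2])/K[0][0],-(uv[1]-K[1][2])/K[1][1],-1.])
    return -R.T@t, R.T@p
def atz(d,uv,z):
    o,r=ray(d,uv); return o+r*(z-o[2])/r[2]
def dep(d,uv):
    o,r=ray(d,uv); return o+r*float(d["z_map"][int(round(uv[1])),int(round(uv[0]))])
def save(n,im): cv2.imwrite("pics/"+n,im[:,:,::-1])
E
python3 - <<'E'
from h import *
np.set_printoptions(precision=1,suppress=True)
print(state())
for c in ["top","scene"]:
    d=cam(c); save(c+"0.png",d["color"])
    o,r=ray(d,(320,200));print(c,o,r)
    for n in ["fixture","carrier_plate","lever_knob","index_plunger","clamp_lever","graver","loupe","caliper","coin_jar"]:
        for m in mark_of(c,n)[:2]:
            u=m["uv"]; print(n,round(m["confidence"],2),np.array(u),dep(d,u) if 0<=u[0]<639 and 0<=u[1]<399 else "")
E
```

```text
{'t': 0.0, 'joints': array([-1.2,  0.5,  1.6, -0. ,  1.1, -0.1]), 'qvel': array([-0.,  0.,  0.,  0.,  0., -0.]), 'tau': array([ -0. , -61.3, -25.8,   0.1,   0. ,  -0. ]), 'eef_pos': array([ 264.3, -566. ,  189.3]), 'tcp_rot': array([-3.1, -0. ,  0.4]), 'ft_force': array([ 0.3, -0. ,  0.4]), 'moment': array([ 0.,  0., -0.]), 'grip_force': 0.0, 'opening': 0.9999600727767222}
top [ 399.2  271.2 1407.2] [ 0.1 -0.  -1. ]
fixture 0.83 [311.8 216.6] [512.2 278.6  22.8]
fixture 0.71 [384.3 248.1] [424.2  57.3   4. ]
carrier_plate 0.86 [172.1 223.7] [480.8 697.1  10.9]
lever_knob 0.5 [321.5 259.6] [385.  246.    1.1]Traceback (most recent call last):
  File "<stdin>", line 8, in <module>
ValueError: it knows: caliper, carrier_plate, coin_jar, fixture, graver, lever_knob, loupe
```

View pics/top0.png

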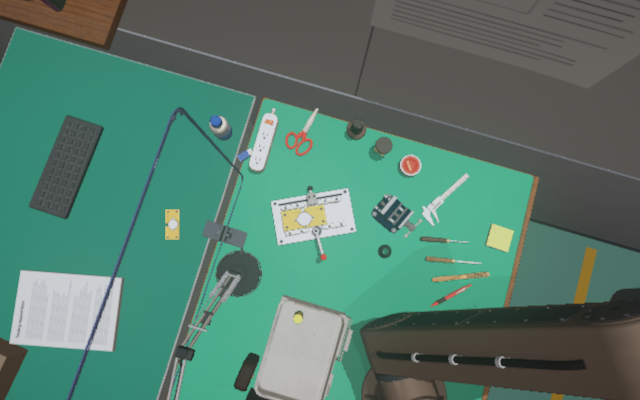

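```bash
python3 - <<'E'
from h import *
np.set_printoptions(precision=1,suppress=True)
for c in ["top","scene"]:
    d=cam(c); save(c+"1.png",d["color"])
    for n in ["fixture","carrier_plate","lever_knob","graver","loupe","caliper","coin_jar"]:
        for m in mark_of(c,n)[:3]:
            u=m["uv"]; print(c,n,round(m["confidence"],2),np.array(u),dep(d,u) if 0<=u[0]<639 and 0<=u[1]<399 else "")
E
```

```text
top fixture 0.96 [312.7 214.3] [519.5 276.1  19.3]
top fixture 0.64 [444.7 237.6] [ 460.3 -125.3    6.8]
top carrier_plate 0.78 [305.6 217.7] [508.2 297.   25.5]
top carrier_plate 0.62 [169.2 221.9] [485.7 704.9  14.8]
top lever_knob 0.39 [449.3 201.4] [ 571.3 -140.9    5. ]
top graver 0.71 [444.7 240.3] [ 451.9 -123.3   13.8]
top loupe 0.68 [380.3 252.9] [409.4  70.3  11. ]
top loupe 0.22 [311.8 217.3] [509.9 278.5  24.6]
top caliper 0.83 [446.8 199.5] [ 577.4 -134.2    1.7]
top coin_jar 0.55 [381.7 153.3] [706.3  73.8  46.2]
scene fixture 0.86 [320.3 227.2] [490.8 285.4  22.3]
scene carrier_plate 0.85 [163.4 255.2] [471.  694.9   6.2]
scene carrier_plate 0.82 [314.6 226.5] [497.  300.   21.7]
scene lever_knob 0.7 [344.3 244.4] [386.8 246.5  47.1]
scene graver 0.23 [324.2 227. ] [491.1 274.5  21.2]
scene loupe 0.76 [408.2 240.1] [404.9  64.9  17. ]
scene caliper 0.69 [448.1 198.4] [212.9 105.  298.8]
scene coin_jar 0.57 [369.9 181.4] [711.5  74.2   1.4]
```

View pics/scene1.png

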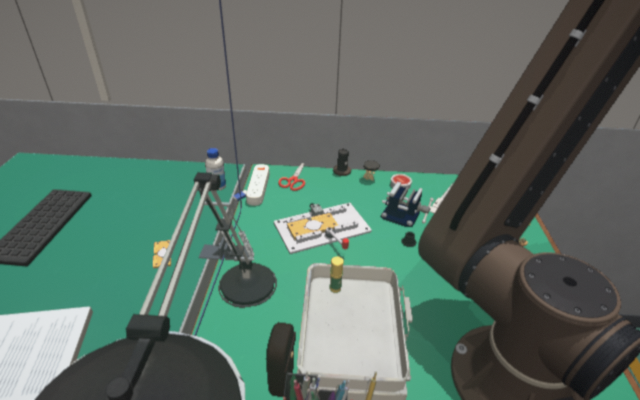

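The top view shows the fixture around (313,216) with the plate at (305,218). The red knob is at (322,257), the plunger block at (311,193), and a lamp stands to the left with its base at (238,272). Next I'll fit the fixture pose and check obstacle heights.

```bash
cat >> h.py <<'E'
def cloud(d):
    K=d["intrinsics"];T=np.array(d["camera_from_world"]);R=T[:3,:3];t=T[:3,3]
    v,u=np.mgrid[:400,:640]
    p=np.stack([(u-K[0][2])/K[0][0],-(v-K[1][2])/K[1][1],-np.ones(u.shape)],-1)*d["z_map"][...,None]
    return (p-t)@R
E
python3 - <<'E'
from h import *
np.set_printoptions(precision=1,suppress=True)
d=cam("top");W=cloud(d);c=d["color"].astype(int)
ok=d["z_map"]>0
# bed: white region
m=((c.min(-1)>150)&(c.max(-1)-c.min(-1)<40)).astype(np.uint8)
m[:180]=0;m[250:]=0;m[:,:265]=0;m[:,362:]=0
ys,xs=np.nonzero(m); P=np.array([atz(d,(x,y),10)[:2] for x,y in zip(xs,ys)],np.float32)
print("bed rect",cv2.minAreaRect(P))
hsv=cv2.cvtColor(d["color"],cv2.COLOR_RGB2HSV)
b=(hsv[...,0]>15)&(hsv[...,0]<32)&(hsv[...,1]>110)&(hsv[...,2]>90)
b[:190]=0;b[245:]=0;b[:,:270]=0;b[:,360:]=0
ys,xs=np.nonzero(b);P=np.array([atz(d,(x,y),22)[:2] for x,y in zip(xs,ys)],np.float32);print("plate",cv2.minAreaRect(P))
r=((hsv[...,0]<8)|(hsv[...,0]>172))&(hsv[...,1]>140)&(hsv[...,2]>80)
r[:235]=0;r[275:]=0;r[:,:300]=0;r[:,345:]=0
ys,xs=np.nonzero(r);print("red",len(xs),xs.mean(),ys.mean(),atz(d,(xs.mean(),ys.mean()),55))
# tall things near (x 300..720,y 100..560)
d2=cam("scene");W2=cloud(d2)
A=np.concatenate([W[ok],W2[d2["z_map"]>0]])
print("max height grid rows x from 700 down, cols y from 600 down to 0 step 40")
for x in range(720,280,-40):
    print(x,[int(max([0,*A[(abs(A[:,0]-x)<20)&(abs(A[:,1]-y)<20)][:,2]])) for y in range(600,40,-40)])
im=cv2.resize(d["color"][170:280,200:360],None,fx=5,fy=5,interpolation=cv2.INTER_CUBIC);save("crop.png",im)
E
```

```text
bed rect ((504.1300354003906, 272.3609924316406), (182.19708251953125, 240.6961212158203), 11.566845893859863)Traceback (most recent call last):
  File "<stdin>", line 13, in <module>
cv2.error: OpenCV(4.12.0) /io/opencv/modules/imgproc/src/convhull.cpp:143: error: (-215:Assertion failed) total >= 0 && (depth == CV_32F || depth == CV_32S) in function 'convexHull'
```

```bash
python3 - <<'E'
from h import *
np.set_printoptions(precision=1,suppress=True)
d=cam("top");W=cloud(d);c=d["color"].astype(int)
im=cv2.resize(d["color"][170:280,200:360],None,fx=5,fy=5,interpolation=cv2.INTER_CUBIC);save("crop.png",im)
ok=d["z_map"]>0
print(c[218,290],c[222,318],c[200,280])
m=((c.min(-1)>150)&(c.max(-1)-c.min(-1)<40)).astype(np.uint8)
m[:180]=0;m[250:]=0;m[:,:265]=0;m[:,362:]=0
m=cv2.morphologyEx(m,cv2.MORPH_OPEN,np.ones((3,3)))
n,L,S,_=cv2.connectedComponentsWithStats(m)
def rect(mask,z):
    ys,xs=np.nonzero(mask)
    return cv2.minAreaRect(np.array([atz(d,(x,y),z)[:2] for x,y in zip(xs,ys)],np.float32).reshape(-1,2)) if len(xs) else None
print("bed",rect(m,10),S[:,4])
b=(c[...,0]-c[...,2]>50)&(c[...,1]-c[...,2]>30);b[:190]=0;b[245:]=0;b[:,:270]=0;b[:,360:]=0
print("plate",b.sum(),rect(b,22))
r=(c[...,0]-c[...,1]>60)&(c[...,0]-c[...,2]>60)
r[:235]=0;r[275:]=0;r[:,:300]=0;r[:,345:]=0
ys,xs=np.nonzero(r);print("red",len(xs),xs.mean(),ys.mean(),atz(d,(xs.mean(),ys.mean()),55))
d2=cam("scene");W2=cloud(d2)
A=np.concatenate([W[ok],W2[d2["z_map"]>0]])
for x in range(720,280,-40):
    print(x,[int(max([0,*A[(abs(A[:,0]-x)<20)&(abs(A[:,1]-y)<20)][:,2]])) for y in range(600,40,-40)])
E
```

```text
[212 198 125] [212 198 126] [208 214 216]
bed ((503.0768737792969, 272.14544677734375), (167.25062561035156, 240.69613647460938), 11.566831588745117) [253278   2555    167]
plate 624 ((509.1759948730469, 303.505615234375), (59.304542541503906, 128.105224609375), 11.038453102111816)
red 24 323.0 256.7083333333333 [394.  242.8  55. ]
720 [705, 88, 13, 40, 46, 38, 16, 16, 14, 8, 10, 10, 10, 66]
680 [8, 10, 17, 39, 43, 28, 9, 9, 9, 10, 10, 9, 10, 13]
640 [10, 11, 9, 701, 39, 10, 10, 11, 11, 10, 9, 9, 9, 10]
600 [12, 10, 710, 710, 9, 10, 7, 10, 39, 18, 17, 16, 12, 53]
560 [10, 9, 710, 11, 12, 16, 33, 30, 43, 30, 30, 17, 9, 97]
520 [11, 12, 710, 10, 10, 16, 32, 30, 29, 31, 32, 17, 14, 100]
480 [14, 707, 710, 13, 9, 17, 29, 35, 42, 32, 29, 22, 10, 16]
440 [12, 711, 709, 14, 10, 15, 28, 24, 39, 41, 14, 10, 9, 36]
400 [8, 711, 25, 25, 21, 9, 10, 8, 8, 63, 9, 8, 8, 34]
360 [10, 710, 120, 98, 27, 8, 11, 9, 9, 9, 9, 8, 9, 8]
320 [710, 710, 207, 190, 26, 12, 9, 9, 9, 8, 11, 9, 10, 10]
```

View pics/crop.png

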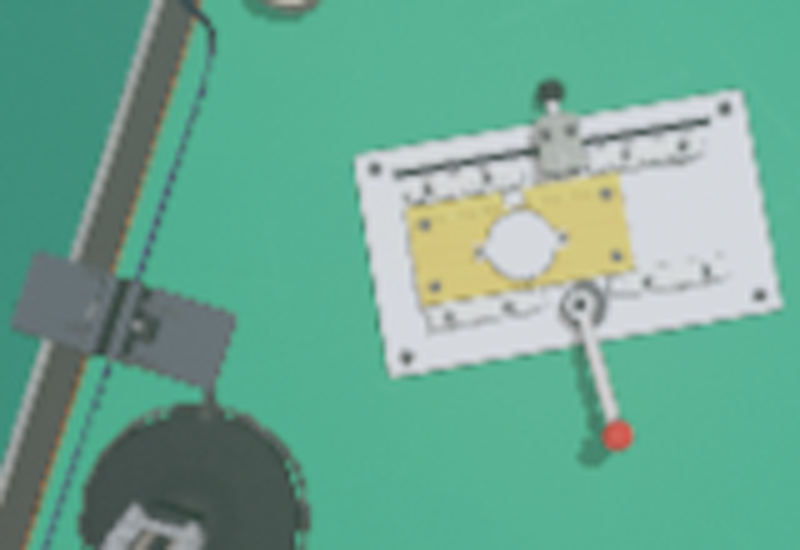

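The crop shows the fixture turned about 11 degrees. The plate sits left of middle, with its notch at crop (512,195) and the plunger block at (560,142). The lever hub is at (582,303) and the red knob at (617,435).

```bash
python3 - <<'E'
from h import *
np.set_printoptions(precision=4,suppress=True)
d=cam("top")
q=lambda u,v,z: atz(d,(u/5+200-.4,v/5+170-.4),z)[:2]
C=np.array([q(357,157,10),q(742,90,10),q(780,305,10),q(393,378,10)])
print(C, C.mean(0)); e=(C[0]+C[3]-C[1]-C[2])/2; print(np.linalg.norm(e),np.arctan2(-e[0],e[1]))
f=(C[0]+C[1]-C[2]-C[3])/2;print(np.linalg.norm(f),np.arctan2(f[1],f[0]))
a=.197;ex=np.array([np.cos(a),np.sin(a)]);ey=np.array([-np.sin(a),np.cos(a)])
F=lambda p:np.array([(p-C.mean(0))@ex,(p-C.mean(0))@ey])
print("plate",F(np.array([509.2,303.5])),"block",F(q(559,132,34)),"hub",F(q(581,303,40)),"knob",F(q(617,435,59)),"notch",F(q(513,197,22)))
s=state();print(s["eef_pos"],s["tcp_rot"],s["t"])
E
```

```text
[[557.3852 403.5678]
 [604.8012 170.6422]
 [474.3653 145.3811]
 [424.6852 376.9388]] [515.3092 274.1325]
237.26169735806914 0.20607363305667745
134.10172015110808 0.19470065851816273
plate [-0.243  29.9952] block [57.9217 -4.1728] hub [-45.2187   0.3032] knob [-124.7714   -6.9738] notch [25.3153 29.4826]
[ 264.4166 -566.347   189.9748] [3.1415 0.     0.4368] 1.2
```

{"fn": "step_arm", "kwargs": {
  "increments": [
    {"slide": [0.05, -0.034, 0], "roll": 0.08},
    {"slide": [0.1, -0.068, 0], "roll": 0.16},
    {"slide": [0.15, -0.102, 0], "roll": 0.237},
    {"slide": [0.2, -0.136, 0], "roll": 0.237},
    {"slide": [0.25, -0.17, 0], "roll": 0.237}
  ],
  "fingers": 0
}}

```text
t: 1.82
eef_pos: [419.8, -304.9, 190.1]
tcp_rot: [3.141, -0.0, 0.199]
ft_force: [-0.1, -1.1, 0.5]
opening: 0.531
grip_force: 0.0
```

{"fn": "step_arm", "kwargs": {
  "increments": [
    {"slide": [0.018, -0.057, 0], "roll": 0},
    {"slide": [0.036, -0.114, 0], "roll": 0},
    {"slide": [0.054, -0.171, 0], "roll": 0},
    {"slide": [0.072, -0.228, 0], "roll": 0},
    {"slide": [0.09, -0.285, 0], "roll": 0}
  ]
}}

```text
t: 2.45
eef_pos: [450.7, -7.5, 190.2]
tcp_rot: [3.141, -0.001, 0.2]
ft_force: [1.4, -0.1, -1.1]
opening: 0.023
grip_force: 0.0
```

{"fn": "step_arm", "kwargs": {
  "increments": [
    {"slide": [0.018, -0.057, 0], "roll": 0},
    {"slide": [0.036, -0.114, 0], "roll": 0},
    {"slide": [0.054, -0.171, 0], "roll": 0},
    {"slide": [0.072, -0.228, 0], "roll": 0},
    {"slide": [0.09, -0.285, 0], "roll": 0}
  ]
}}

```text
t: 3.08
eef_pos: [482.3, 290.0, 190.1]
tcp_rot: [3.142, -0.001, 0.2]
ft_force: [1.0, -0.2, 0.6]
opening: 0.005
grip_force: 0.0
```

{"fn": "step_arm", "kwargs": {
  "increments": [
    {"slide": [0.015, -0.051, 0], "roll": 0},
    {"slide": [0.03, -0.103, 0], "roll": 0},
    {"slide": [0.03, -0.103, 0.05], "roll": 0},
    {"slide": [0.03, -0.103, 0.1], "roll": 0}
  ]
}}

```text
t: 3.58
eef_pos: [491.1, 395.6, 88.8]
tcp_rot: [-3.141, -0.001, 0.201]
ft_force: [0.6, 0.1, -1.4]
opening: 0.004
grip_force: 0.0
```

```bash
python3 - <<'E'
from h import *
d=cam("wrist");save("w1.png",d["color"])
d=cam("top");save("t2.png",cv2.resize(d["color"][170:280,220:380],None,fx=5,fy=5,interpolation=cv2.INTER_CUBIC))
s=state();print(s["eef_pos"],s["ft_force"],s["opening"],s["joints"],s["t"])
E
```

```text
[488.96896477 393.48065061  85.26825738] [-0.43586903  0.02360154  0.23158132] 0.003861807824042961 [ 5.72465222e-01  6.12386495e-01  1.64904780e+00 -1.30667369e-04
  8.88595678e-01  1.94322967e+00] 3.675
```

View pics/w1.png

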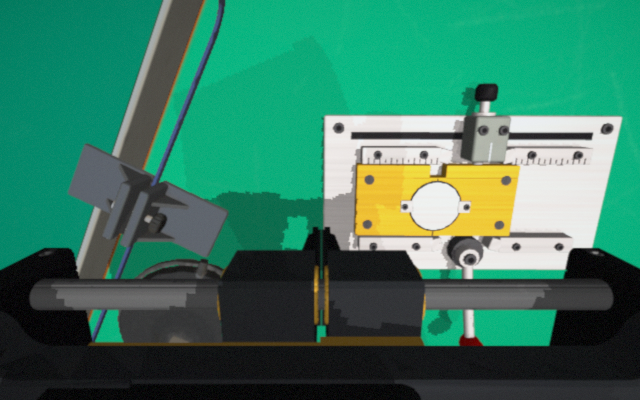

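The wrist view shows the plate spanning columns 356–519 and rows 165–236, with its notch at (437,170). The block's top spans columns 467–508 at row 118. The lever hub is at (467,253), and the shut fingers are at (320,240), clear to the left of the plate.

```bash
python3 - <<'E'
from h import *
np.set_printoptions(precision=1,suppress=True)
d=cam("wrist");a=.2;ex=np.array([np.cos(a),np.sin(a)]);ey=np.array([-np.sin(a),np.cos(a)]);O=np.array([515.3,274.1])
F=lambda u,v,z:(lambda p:np.array([(p-O)@ex,(p-O)@ey]))(atz(d,(u,v),z)[:2])
for n,u,v,z in [("bedTL",324,116,10),("bedTR",621,118,10),("bedL",324,200,10),("plateTL",357,165,22),("TR",519,166,22),("BR",513,236,22),("BL",355,236,22),("notch",437,170,22),("hub",469,256,40),("blkL",467,118,34),("blkR",508,118,34),("pkn",487,88,25)]:
    print(n,F(u,v,z),dep(d,(u,v))[2])
p=state()["eef_pos"][:2];print("tcp",(p-O)@ex,(p-O)@ey)
E
```

```text
bedTL [ 66.1 119.8] 9.938035106963412
bedTR [  64.4 -114.9] 10.739504265825076
bedL [ -2.6 119.7] 9.68203238813959
plateTL [29.3 94.1] 22.172245957136795
TR [ 28.3 -33. ] 22.22914081867941
BR [-30.6 -37.4] 23.84777548058767
BL [-30.3  94. ] 9.827445703703518
notch [25.2 31.1] 9.913573186470956
hub [-40.    5.9] 36.188966779811494
blkL [65.4 17.4] 17.379950526770244
blkR [ 65.4 -12.2] 33.75452523754197
pkn [86.3  1.4] 22.056821577797734
tcp -0.4711661771461877 122.6991957973537
```

{"fn": "step_arm", "kwargs": {
  "increments": [
    {"slide": [0, 0, 0.04], "roll": 0},
    {"slide": [0, 0, 0.065], "roll": 0},
    {"slide": [0, 0, 0.071], "roll": 0},
    {"slide": [0, 0.004, 0.071], "roll": 0}
  ]
}}

```text
t: 4.22
eef_pos: [493.0, 391.3, 20.6]
tcp_rot: [-3.141, -0.002, 0.2]
ft_force: [0.0, 0.1, 0.5]
opening: 0.003
grip_force: 0.0
```

```bash
python3 - <<'E'
from h import *
d=cam("wrist");save("w2.png",d["color"]);s=state();print(s["eef_pos"],s["ft_force"],s["t"])
E
```

```text
[493.08008283 390.78194409  20.73447006] [-0.32234266 -0.45125029 -0.39843107] 4.275
```

{"fn": "step_arm", "kwargs": {
  "increments": [
    {"slide": [0, 0.003, 0.006], "roll": 0},
    {"slide": [0, 0.006, 0.006], "roll": 0},
    {"slide": [0, 0.009, 0.006], "roll": 0},
    {"slide": [0, 0.011, 0.006], "roll": 0},
    {"slide": [0, 0.013, 0.006], "roll": 0}
  ]
}}

```text
t: 4.9
eef_pos: [494.7, 378.0, 13.0]
tcp_rot: [3.142, -0.0, 0.2]
ft_force: [0.3, 1.0, 0.2]
opening: 0.005
grip_force: 0.0
```

{"fn": "step_arm", "kwargs": {
  "increments": [
    {"slide": [0, 0.002, 0], "roll": 0},
    {"slide": [0, 0.004, 0], "roll": 0}
  ]
}}

```text
t: 5.15
eef_pos: [495.5, 374.1, 12.9]
tcp_rot: [3.142, 0.0, 0.2]
ft_force: [-0.0, 0.7, 0.2]
opening: 0.004
grip_force: 0.0
```

{"fn": "step_arm", "kwargs": {
  "increments": [
    {"slide": [0, 0.002, 0], "roll": 0},
    {"slide": [0, 0.004, 0], "roll": 0},
    {"slide": [0, 0.006, 0], "roll": 0}
  ]
}}

```text
t: 5.52
eef_pos: [496.7, 368.1, 12.9]
tcp_rot: [3.141, -0.0, 0.2]
ft_force: [-0.2, 0.4, 0.3]
opening: 0.002
grip_force: 0.0
```

{"fn": "step_arm", "kwargs": {
  "increments": [
    {"slide": [0, 0.002, 0], "roll": 0},
    {"slide": [0, 0.004, 0], "roll": 0},
    {"slide": [0, 0.006, 0], "roll": 0}
  ]
}}

```text
t: 5.9
eef_pos: [497.9, 362.3, 12.9]
tcp_rot: [3.142, -0.0, 0.2]
ft_force: [-1.3, -0.3, -0.7]
opening: 0.008
grip_force: 0.0
```

```bash
python3 - <<'E'
from h import *
d=cam("wrist");save("w3.png",d["color"]);s=state();print(s["eef_pos"],s["ft_force"],s["t"])
E
```

```text
[497.90054192 362.09497585  12.87904395] [-0.14012833 -0.19777006 -0.42744875] 5.95
```

View pics/w3.png

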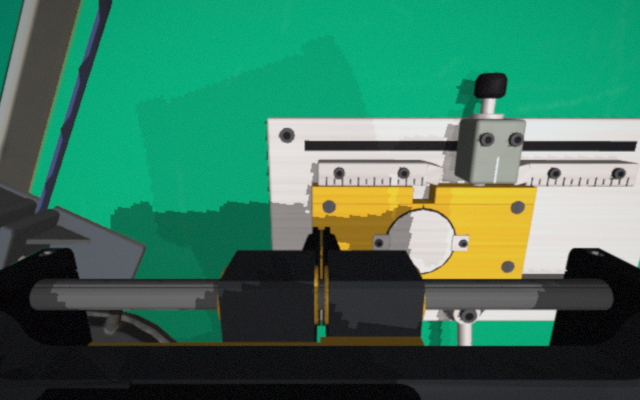

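The wrist view shows the plate's left-rear corner at (312,186), the notch at (424,192) and the block spanning columns 458–522. The finger tip is at (320,240), so I need to measure whether the plate has moved.

```bash
python3 - <<'E'
from h import *
np.set_printoptions(precision=1,suppress=True)
d=cam("wrist");a=.2;ex=np.array([np.cos(a),np.sin(a)]);ey=np.array([-np.sin(a),np.cos(a)]);O=np.array([515.3,274.1])
F=lambda u,v,z:(lambda p:np.array([(p-O)@ex,(p-O)@ey]))(atz(d,(u,v),z)[:2])
for n,u,v,z in [("bedTL",268,119,10),("bedL",270,200,10),("plateTL",312,187,22),("L",313,220,22),("TR",536,187,22),("BR",523,279,22),("notchL",412,192,22),("notchR",436,192,22),("blkFL",470,184,24),("blkFR",521,183,24),("blkTL",462,120,34),("blkTR",522,120,34),("cursor",497,170,24)]:
    print(n,F(u,v,z),dep(d,(u,v)))
for r in range(210,250,6): print(r,[round(dep(d,(c,r))[2]) for c in range(296,346,4)])
T=np.array(d["camera_from_world"]);p=state()["eef_pos"];q=T[:3,:3]@p+T[:3,3];K=d["intrinsics"];print("tcp px",K[0][2]+K[0][0]*q[0]/-q[2],K[1][2]+K[1][1]*-q[1]/-q[2],-q[2]); print((p[:2]-O)@ex,(p[:2]-O)@ey)
E
```

```text
bedTL [ 69.2 120.5] [559.2 406.    9.5]
bedL [ 20.6 121.3] [511.3 397.2   9.5]
plateTL [31.7 95.1] [527.1 373.5  20.6]
L [11.7 94.7] [507.7 369.2  21.1]
TR [ 31.5 -33.2] [551.4 238.3   8.4]
BR [-26.9 -35. ] [538.8 315.8 127.5]
notchL [28.7 37.6] [535.9 316.6  21.9]
notchR [28.6 23.8] [538.6 303.1  21.8]
blkFL [33.8  5.7] [545.8 281.   13.1]
blkFR [ 34.3 -23. ] [553.5 258.   23.3]
blkTL [69.4 18.3] [580.6 297.6  14.1]
blkTR [ 69.3 -12.2] [585.8 275.   32.4]
cursor [41.8 -8.4] [558.6 279.1  32.9]
210 [9, 10, 10, 8, 22, 21, 22, 22, 23, 23, 22, 23, 20]
216 [11, 9, 10, 8, 22, 22, 21, 21, 21, 22, 21, 21, 22]
222 [9, 10, 9, 9, 22, 21, 22, 22, 23, 22, 21, 21, 22]
228 [10, 9, 10, 9, 39, 39, 21, 39, 39, 21, 22, 21, 21]
234 [10, 9, 10, 10, 47, 48, 44, 50, 48, 49, 21, 22, 21]
240 [9, 10, 9, 57, 57, 56, 53, 55, 55, 57, 22, 21, 22]
246 [8, 9, 63, 63, 64, 62, 60, 60, 63, 63, 63, 22, 21]
tcp px 321.2309371800779 232.36297632952449 207.12816624634442
0.46560540758982344 89.80563449265426
```

```bash
python3 - <<'E'
from h import *
np.set_printoptions(precision=1,suppress=True)
d=cam("wrist");a=.2;ex=np.array([np.cos(a),np.sin(a)]);ey=np.array([-np.sin(a),np.cos(a)])
p=state()["eef_pos"];W=cloud(d)-p
for r in range(222,300,6): 
    print(r,[tuple(int(round(t)) for t in (W[r,c,:2]@ex,W[r,c,:2]@ey,W[r,c,2])) for c in (304,308,312,316,324,328,332)])
T=np.array(d["camera_from_world"]);print("cam rel tcp",(lambda q:(q[:2]@ex,q[:2]@ey,q[2]))(-T[:3,:3].T@T[:3,3]-p),T[2,:3])
E
cat > c.py <<'E'
from h import *
im=cv2.imread("pics/w3.png")[150:300,240:440];cv2.imwrite("pics/w3c.png",cv2.resize(im,None,fx=4,fy=4))
E
python3 c.py
```

```text
222 [(6, 11, -3), (6, 8, -3), (10, 5, 8), (10, 3, 8), (10, -2, 10), (10, -4, 9), (10, -6, 8)]
228 [(2, 11, -3), (2, 8, -3), (13, 5, 26), (13, 3, 27), (12, -1, 25), (13, -4, 26), (6, -6, 8)]
234 [(-2, 11, -3), (-2, 8, -3), (13, 5, 35), (13, 3, 35), (13, -1, 35), (13, -3, 36), (12, -5, 35)]
240 [(-7, 11, -4), (13, 7, 43), (12, 5, 42), (13, 3, 43), (12, -1, 42), (13, -3, 44), (13, -5, 43)]
246 [(13, 8, 50), (12, 6, 49), (12, 4, 50), (13, 3, 50), (12, -1, 48), (13, -3, 50), (13, -5, 50)]
252 [(36, 5, 108), (36, 4, 108), (36, 3, 109), (13, 2, 57), (75, 0, 194), (36, -2, 109), (36, -3, 108)]
258 [(36, 5, 112), (36, 4, 112), (36, 3, 112), (13, 2, 64), (11, -1, 59), (36, -2, 112), (36, -3, 112)]
264 [(36, 5, 116), (36, 4, 116), (36, 3, 116), (13, 2, 69), (12, -1, 67), (35, -2, 115), (36, -3, 116)]
270 [(36, 4, 119), (36, 3, 119), (36, 2, 120), (35, 1, 116), (34, -1, 116), (36, -2, 119), (36, -3, 118)]
276 [(36, 4, 123), (36, 3, 122), (36, 2, 122), (34, 1, 119), (34, -1, 118), (36, -1, 122), (35, -2, 121)]
282 [(35, 4, 124), (36, 3, 124), (36, 2, 125), (34, 1, 121), (33, -1, 120), (36, -1, 125), (35, -2, 124)]
288 [(34, 4, 125), (35, 3, 126), (35, 2, 127), (32, 1, 122), (32, -1, 121), (35, -1, 126), (35, -2, 126)]
294 [(33, 4, 125), (33, 3, 126), (33, 2, 125), (31, 1, 122), (31, -1, 122), (34, -1, 126), (33, -2, 125)]
cam rel tcp (np.float64(74.92780672023098), np.float64(0.19153987574370587), np.float64(194.28432910072314)) [0.3 0.1 1. ]
```

View pics/w3c.png

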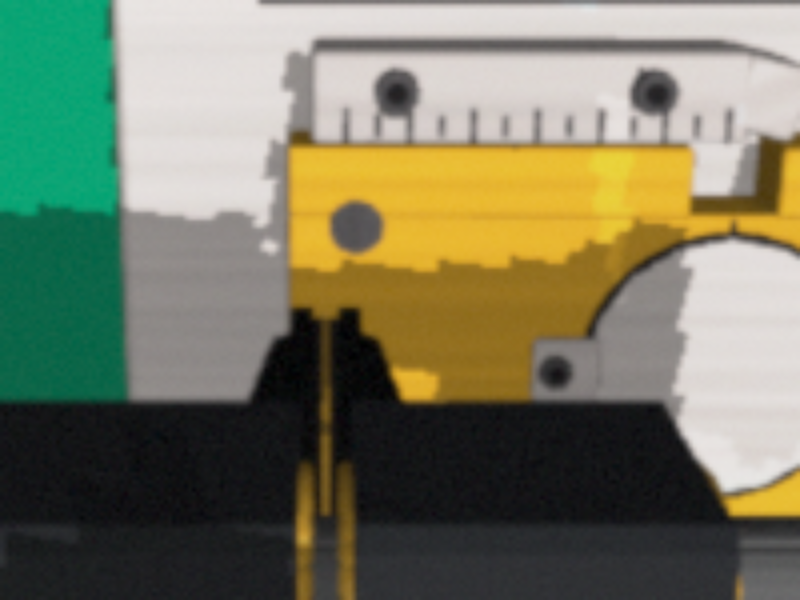

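The crop shows the finger tips at crop (325,310), just inside the plate's left edge at crop column 290, with no force felt. I'll check from the side.

```bash
python3 - <<'E'
from h import *
np.set_printoptions(precision=1,suppress=True)
d=cam("scene");a=.2;ex=np.array([np.cos(a),np.sin(a)]);ey=np.array([-np.sin(a),np.cos(a)])
p=state()["eef_pos"]
T=np.array(d["camera_from_world"]);K=np.array(d["intrinsics"])
def px(P): q=T[:3,:3]@P+T[:3,3]; return K[0][2]+K[0][0]*q[0]/-q[2],K[1][2]+K[1][1]*q[1]/q[2]
print("tcp px",px(p),"tcp+30",px(p+[0,0,30]))
u,v=map(int,px(p))
im=cv2.resize(d["color"][v-50:v+25,u-50:u+50],None,fx=8,fy=8,interpolation=cv2.INTER_CUBIC);save("s3.png",im);print(u,v,state()["t"],state()["ft_force"],state()["moment"])
E
```

```text
tcp px (np.float64(291.88997122231126), np.float64(231.37084816026103)) tcp+30 (np.float64(291.7487356057375), np.float64(222.83336690739685))
291 231 6.1 [0.3 0.9 0.8] [0.1 0.  0. ]
```

View pics/s3.png

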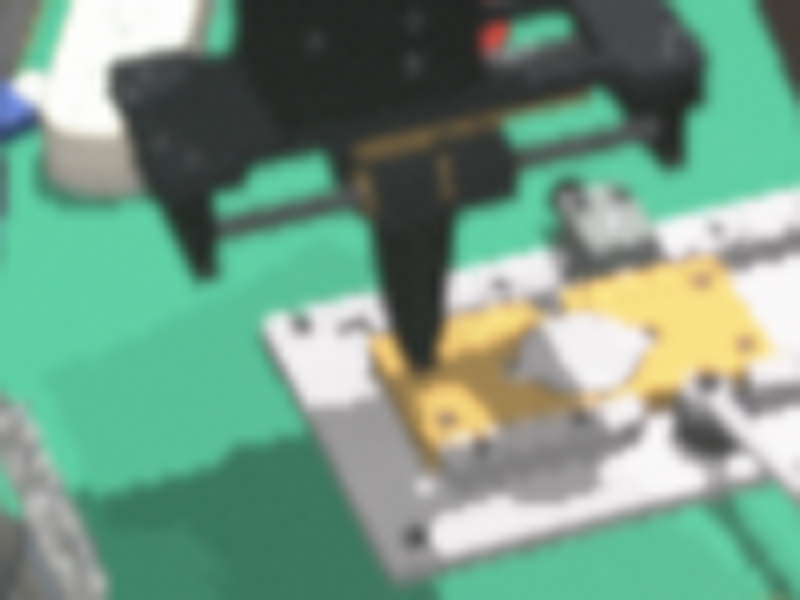

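The side view shows the finger tip at crop (425,370), hovering over the plate, so the real tip is higher than the reported z. I'll back off and feel for the bed.

{"fn": "step_arm", "kwargs": {
  "increments": [
    {"slide": [0, -0.007, 0], "roll": 0},
    {"slide": [0, -0.014, 0], "roll": 0},
    {"slide": [0, -0.016, 0], "roll": 0},
    {"slide": [0, -0.016, 0.002], "roll": 0}
  ]
}}

```text
t: 6.6
eef_pos: [494.6, 378.4, 10.9]
tcp_rot: [3.142, -0.0, 0.2]
ft_force: [-0.5, -0.3, -0.3]
opening: 0.003
grip_force: 0.0
```

{"fn": "step_arm", "kwargs": {
  "increments": [
    {"slide": [0, 0, 0.001], "roll": 0},
    {"slide": [0, 0, 0.002], "roll": 0}
  ]
}}

```text
t: 6.85
eef_pos: [494.7, 377.9, 8.8]
tcp_rot: [3.141, 0.0, 0.2]
ft_force: [-0.7, -0.7, -0.4]
opening: 0.008
grip_force: 0.0
```

{"fn": "step_arm", "kwargs": {
  "increments": [
    {"slide": [0, 0, 0.001], "roll": 0},
    {"slide": [0, 0, 0.002], "roll": 0},
    {"slide": [0, 0, 0.003], "roll": 0}
  ]
}}

```text
t: 7.22
eef_pos: [494.7, 378.0, 5.8]
tcp_rot: [3.142, 0.0, 0.2]
ft_force: [0.3, -0.0, 1.6]
opening: 0.008
grip_force: 0.0
```

{"fn": "step_arm", "kwargs": {
  "increments": [
    {"slide": [0, 0, 0.001], "roll": 0},
    {"slide": [0, 0, 0.002], "roll": 0}
  ]
}}

```text
t: 7.48
eef_pos: [494.6, 378.1, 3.8]
tcp_rot: [3.141, 0.0, 0.2]
ft_force: [-1.0, 0.4, -0.2]
opening: 0.002
grip_force: 0.0
```

```bash
python3 - <<'E'
from h import *
d=cam("scene")
s=state();p=s["eef_pos"];T=np.array(d["camera_from_world"]);K=np.array(d["intrinsics"])
def px(P): q=T[:3,:3]@P+T[:3,3]; return K[0][2]+K[0][0]*q[0]/-q[2],K[1][2]+K[1][1]*q[1]/q[2]
u,v=px(p);print(u,v,s["ft_force"],p)
c=d["color"].astype(int)
for r in range(int(v)-22,int(v)+6): print(r,"".join("#" if c[r,k].max()<70 else ("y" if c[r,k][0]-c[r,k][2]>70 else ".") for k in range(int(u)-15,int(u)+25)))
E
```

```text
286.3896012490415 235.38358122034944 [ 0.792437   -1.04206902 -0.39562003] [494.61455303 378.02912651   3.67988987]
213 ...........#########....................
214 ............########....................
215 ............########....................
216 ............########....................
217 ............########....................
218 ............########....................
219 .............#######............yyyy....
220 .............#######........yyyyyyyyy...
221 .............######.....yyyyyyyyyyyyy...
222 .............######..yyyyyyyyyyyyyyy....
223 ..............#####.yyyyyyyyyyyyyyy.....
224 ..............#####..yyyyyyyyyyyyy......
225 ..............#####...yyyyyyyyyy........
226 ..............#####...yyyyyyyyyy........
227 ...............####..yyyyyyyyyyy........
228 ...............####.yyyyyyyyyyyy........
229 ................##..yyyyyyyyyyyyy.......
230 ....................yyyyyyyyyyyyyyyyyyyy
231 ....................yyyyyyyyyyyyyyyyyyyy
232 ....................yyyyy..yyyyyyyy....y
233 .....................yyyy...yyy.........
234 .....................yyyyyy.............
235 ......................yyyyy.............
236 .......................yy...............
237 ........................................
238 ........................................
239 ........................................
240 ........................................
```

{"fn": "step_arm", "kwargs": {
  "increments": [
    {"slide": [0, 0, 0.001], "roll": 0},
    {"slide": [0, 0, 0.002], "roll": 0},
    {"slide": [0, 0, 0.003], "roll": 0}
  ]
}}

```text
t: 7.9
eef_pos: [494.7, 378.1, 0.8]
tcp_rot: [3.141, 0.0, 0.2]
ft_force: [0.1, 0.1, -0.2]
opening: 0.005
grip_force: 0.0
```

{"fn": "step_arm", "kwargs": {
  "increments": [
    {"slide": [0, 0, 0.001], "roll": 0},
    {"slide": [0, 0, 0.002], "roll": 0},
    {"slide": [0, 0, 0.003], "roll": 0}
  ]
}}

```text
t: 8.28
eef_pos: [494.7, 378.1, -2.2]
tcp_rot: [3.142, -0.0, 0.2]
ft_force: [-0.2, 0.2, 0.2]
opening: 0.004
grip_force: 0.0
```

{"fn": "step_arm", "kwargs": {
  "increments": [
    {"slide": [0, 0, 0.001], "roll": 0},
    {"slide": [0, 0, 0.002], "roll": 0}
  ]
}}

```text
t: 8.52
eef_pos: [494.7, 378.1, -4.2]
tcp_rot: [3.141, -0.0, 0.2]
ft_force: [-0.1, -0.5, 1.1]
opening: 0.002
grip_force: 0.0
```

{"fn": "step_arm", "kwargs": {
  "increments": [
    {"slide": [0, 0, 0.001], "roll": 0},
    {"slide": [0, 0, 0.002], "roll": 0}
  ]
}}

```text
t: 8.78
eef_pos: [494.7, 378.1, -6.2]
tcp_rot: [3.142, -0.0, 0.2]
ft_force: [0.3, -0.8, 0.3]
opening: 0.005
grip_force: 0.0
```

{"fn": "step_arm", "kwargs": {
  "increments": [
    {"slide": [0, 0.002, 0], "roll": 0},
    {"slide": [0, 0.004, 0], "roll": 0}
  ]
}}

```text
t: 9.02
eef_pos: [495.5, 374.0, -6.1]
tcp_rot: [3.141, 0.0, 0.2]
ft_force: [0.4, 0.0, 0.2]
opening: 0.005
grip_force: 0.0
```

{"fn": "step_arm", "kwargs": {
  "increments": [
    {"slide": [0, 0.002, 0], "roll": 0},
    {"slide": [0, 0.004, 0], "roll": 0}
  ]
}}

```text
t: 9.28
eef_pos: [496.2, 370.5, -6.0]
tcp_rot: [-3.141, -0.0, 0.2]
ft_force: [-1.4, 4.5, -0.8]
opening: 0.003
grip_force: 2.0
```

{"fn": "step_arm", "kwargs": {
  "increments": [
    {"slide": [0, 0.002, 0], "roll": 0},
    {"slide": [0, 0.004, 0], "roll": 0},
    {"slide": [0, 0.006, 0], "roll": 0},
    {"slide": [0, 0.008, 0], "roll": 0},
    {"slide": [0, 0.01, 0], "roll": 0}
  ]
}}

```text
t: 9.9
eef_pos: [498.3, 360.4, -6.1]
tcp_rot: [3.142, -0.0, 0.2]
ft_force: [-1.4, 4.0, -0.4]
opening: 0.005
grip_force: 2.2
```

{"fn": "step_arm", "kwargs": {
  "increments": [
    {"slide": [0, 0.002, 0], "roll": 0},
    {"slide": [0, 0.004, 0], "roll": 0},
    {"slide": [0, 0.006, 0], "roll": 0},
    {"slide": [0, 0.008, 0], "roll": 0},
    {"slide": [0, 0.01, 0], "roll": 0}
  ]
}}

```text
t: 10.52
eef_pos: [500.2, 350.5, -6.1]
tcp_rot: [3.141, 0.0, 0.2]
ft_force: [-0.8, 4.6, 0.5]
opening: 0.005
grip_force: 2.3
```

{"fn": "step_arm", "kwargs": {
  "increments": [
    {"slide": [0, 0.001, 0], "roll": 0},
    {"slide": [0, 0.002, 0], "roll": 0},
    {"slide": [0, 0.003, 0], "roll": 0}
  ]
}}

```text
t: 10.9
eef_pos: [500.8, 347.6, -6.1]
tcp_rot: [3.142, -0.0, 0.2]
ft_force: [-1.6, 4.0, 0.6]
opening: 0.005
grip_force: 2.3
```

{"fn": "step_arm", "kwargs": {
  "increments": [
    {"slide": [0, 0.001, 0], "roll": 0},
    {"slide": [0, 0.002, 0], "roll": 0}
  ]
}}

```text
t: 11.15
eef_pos: [501.2, 345.7, -6.1]
tcp_rot: [3.142, -0.0, 0.2]
ft_force: [-1.3, 4.3, 0.6]
opening: 0.008
grip_force: 2.3
```

{"fn": "step_arm", "kwargs": {
  "increments": [
    {"slide": [0, 0.001, 0], "roll": 0},
    {"slide": [0, 0.002, 0], "roll": 0}
  ]
}}

```text
t: 11.4
eef_pos: [501.6, 343.7, -6.1]
tcp_rot: [3.142, 0.0, 0.2]
ft_force: [-2.9, 4.6, 1.7]
opening: 0.003
grip_force: 2.3
```

```bash
cat > w.py <<'E'
from h import *
import sys
d=cam("wrist");save(sys.argv[1]+".png",d["color"]);s=state();print(s["eef_pos"],s["ft_force"],s["t"])
a=.2;ex=np.array([np.cos(a),np.sin(a)]);ey=np.array([-np.sin(a),np.cos(a)]);O=np.array([515.3,274.1])
c=d["color"].astype(int);W=cloud(d);fx=(W[...,:2]-O)@ex;fy=(W[...,:2]-O)@ey
y=(c[...,0]-c[...,2]>60)&(abs(W[...,2]-22)<4)&(abs(fy)<110)
m=y&(abs(fx-10)<15); print("plate y range",np.percentile(fy[m],[.5,99.5]))
row=y&(fx>23)&(fx<27); print("notch gap row", np.sort(fy[row])[np.r_[np.argmax(np.diff(np.sort(fy[row]))),np.argmax(np.diff(np.sort(fy[row])))+1]] )
k=(c.max(-1)<60)&(fx>60)&(fx<130)&(abs(fy)<30)&(W[...,2]>12); print("black knob x",np.percentile(fx[k],[2,50,98]) if k.any() else None, "y",np.median(fy[k]) if k.any() else None)
g=(W[...,2]>31)&(W[...,2]<38)&(fx>30)&(fx<75)&(abs(fy)<30);print("block y",np.percentile(fy[g],[1,99]) if g.any() else None)
E
python3 w.py w4; pgrep -f x >/dev/null
```

```text
[501.63471138 343.60710566  -6.11697237] [-0.51923722  4.2567575   1.30427963] 11.45
plate y range [-62.60801757  65.89697558]
notch gap row [-4.12341536  7.93086832]
black knob x [60.38848234 84.00060417 92.14445429] y 2.2788061438659346
block y [-14.14250542  10.90081041]
```

{"fn": "step_arm", "kwargs": {
  "increments": [
    {"slide": [0, 0.0007, 0], "roll": 0},
    {"slide": [0, 0.0014, 0], "roll": 0}
  ]
}}

```text
t: 11.7
eef_pos: [502.0, 342.3, -6.1]
tcp_rot: [3.141, -0.0, 0.2]
ft_force: [-0.6, 3.2, 1.4]
opening: 0.002
grip_force: 1.6
```

{"fn": "step_arm", "kwargs": {
  "increments": [
    {"slide": [0, 0.0007, 0], "roll": 0},
    {"slide": [0, 0.0014, 0], "roll": 0}
  ]
}}

```text
t: 11.95
eef_pos: [502.3, 341.0, -6.1]
tcp_rot: [3.141, -0.0, 0.2]
ft_force: [-1.2, 2.7, 1.6]
opening: 0.001
grip_force: 1.8
```

```bash
python3 w.py w5
```

```text
[502.27004294 340.92150301  -6.08467409] [-0.86745483  2.78901781  0.74978028] 12.0
plate y range [-65.34586941  63.05525247]
notch gap row [-6.71306044  4.99547593]
black knob x [60.39547309 77.16386184 84.98093649] y 2.306870813630537
block y [-14.17357056  10.87443705]
```

{"fn": "step_arm", "kwargs": {
  "increments": [
    {"slide": [0, 0.0005, 0], "roll": 0},
    {"slide": [0, 0.001, 0], "roll": 0}
  ]
}}

```text
t: 12.25
eef_pos: [502.4, 340.1, -6.1]
tcp_rot: [3.142, -0.0, 0.2]
ft_force: [-0.1, 3.6, 0.7]
opening: 0.007
grip_force: 1.8
```

```bash
python3 w.py w6
```

```text
[502.41083528 340.01177093  -6.08712561] [-0.47996882  3.52418756  1.86745227] 12.3
plate y range [-66.3473993   62.17241825]
notch gap row [-7.80746506  4.34810848]
black knob x [60.43280899 77.13216796 84.98975023] y 2.3707401211259813
block y [-14.23253148  10.88149079]
```

{"fn": "step_arm", "kwargs": {
  "increments": [
    {"slide": [0, 0.0004, 0], "roll": 0}
  ]
}}

```text
t: 12.42
eef_pos: [502.5, 339.7, -6.1]
tcp_rot: [3.142, -0.0, 0.2]
ft_force: [-1.3, 3.1, 1.3]
opening: 0.004
grip_force: 1.8
```

{"fn": "step_arm", "kwargs": {
  "increments": [
    {"slide": [0, 0.0004, 0], "roll": 0}
  ]
}}

```text
t: 12.55
eef_pos: [502.5, 339.3, -6.1]
tcp_rot: [3.142, -0.0, 0.2]
ft_force: [-1.3, 4.0, 2.4]
opening: 0.004
grip_force: 1.8
```

{"fn": "step_arm", "kwargs": {
  "increments": [
    {"slide": [0, 0.0004, 0], "roll": 0}
  ]
}}

```text
t: 12.68
eef_pos: [502.6, 339.0, -6.1]
tcp_rot: [-3.142, -0.0, 0.2]
ft_force: [-1.3, 5.6, 1.2]
opening: 0.006
grip_force: 2.7
```

{"fn": "step_arm", "kwargs": {
  "increments": [
    {"slide": [0, 0.0003, 0], "roll": 0}
  ]
}}

```text
t: 12.8
eef_pos: [502.5, 338.8, -6.1]
tcp_rot: [-3.141, 0.0, 0.2]
ft_force: [-1.7, 7.0, 0.3]
opening: 0.006
grip_force: 3.3
```

```bash
python3 w.py w7
```

```text
[502.55472744 338.82160072  -6.1158524 ] [-1.66952749  5.88211359  1.57275368] 12.85
plate y range [-67.63266744  60.87857898]
notch gap row [-8.7795528   1.77748854]
black knob x [60.37065298 77.05304575 84.99873273] y 2.1194526580334982
block y [-14.11010283  10.93647828]
```

{"fn": "step_arm", "kwargs": {
  "increments": [
    {"slide": [0, -0.004, 0], "roll": 0},
    {"slide": [0, -0.012, 0], "roll": 0},
    {"slide": [0, -0.012, -0.02], "roll": 0},
    {"slide": [0, -0.012, -0.05], "roll": 0}
  ]
}}

```text
t: 13.35
eef_pos: [499.7, 350.4, 43.6]
tcp_rot: [3.141, 0.002, 0.2]
ft_force: [-0.0, -0.4, 0.0]
opening: 0.001
grip_force: 0.0
```

```bash
python3 w.py w8
```

```text
[501.3529293  351.32476927  47.81915374] [1.75740486 0.91765055 3.21775561] 13.4
plate y range [-67.31900146  61.49062585]
notch gap row [-9.02376202  2.72459438]
black knob x [60.30787525 77.6121014  84.84403181] y 1.9804187208268416
block y [-14.1917273   10.88918683]
```

{"fn": "step_arm", "kwargs": {
  "increments": [
    {"slide": [0, 0.05, 0], "roll": 0},
    {"slide": [0, 0.1, 0], "roll": 0},
    {"slide": [0, 0.15, 0], "roll": 0},
    {"slide": [0, 0.168, 0], "roll": 0},
    {"slide": [0, 0.168, 0.02], "roll": 0}
  ]
}}

```text
t: 14.02
eef_pos: [534.9, 185.0, 24.7]
tcp_rot: [3.141, -0.003, 0.198]
ft_force: [-0.4, -0.0, -0.1]
opening: 0.005
grip_force: 0.0
```

{"fn": "step_arm", "kwargs": {
  "increments": [
    {"slide": [0, 0, 0.02], "roll": 0},
    {"slide": [0, 0, 0.028], "roll": 0},
    {"slide": [0, 0, 0.03], "roll": 0}
  ]
}}

```text
t: 14.4
eef_pos: [533.5, 186.1, -6.3]
tcp_rot: [3.141, 0.001, 0.2]
ft_force: [-0.9, -1.4, 0.3]
opening: 0.005
grip_force: 0.0
```

```bash
python3 w.py w9
```

```text
[533.62073716 186.08494137  -6.16166766] [ 0.06054442  0.1495712  -0.65268553] 14.45
plate y range [-68.00191851  60.74213418]
notch gap row [-9.64942877  2.27169746]
black knob x [60.45199228 78.96047869 85.24135559] y -5.61562963230976
block y [-15.36007367   9.86048687]
```

View pics/w9.png

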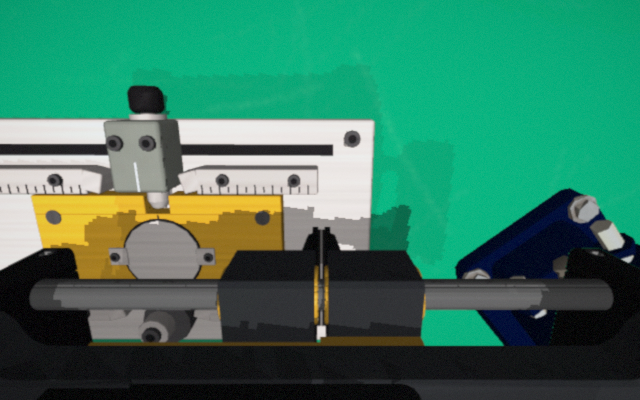

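The wrist view shows the plunger tip seated in the notch at (157,200), with the black knob up against the block at (146,100). The finger is clear to the right of the plate's end, which is at column 283.

{"fn": "step_arm", "kwargs": {
  "increments": [
    {"slide": [0, -0.004, 0], "roll": 0},
    {"slide": [0, -0.008, 0], "roll": 0},
    {"slide": [0, -0.011, 0], "roll": 0},
    {"slide": [0, -0.013, 0], "roll": 0},
    {"slide": [0, -0.015, 0], "roll": 0}
  ]
}}

```text
t: 15.08
eef_pos: [530.6, 200.5, -6.1]
tcp_rot: [3.142, 0.0, 0.2]
ft_force: [0.5, 0.2, -0.6]
opening: 0.007
grip_force: 0.0
```

{"fn": "step_arm", "kwargs": {
  "increments": [
    {"slide": [0, -0.001, 0], "roll": 0},
    {"slide": [0, -0.002, 0], "roll": 0}
  ]
}}

```text
t: 15.32
eef_pos: [530.3, 202.4, -6.1]
tcp_rot: [3.141, 0.0, 0.2]
ft_force: [-0.2, -1.8, -0.1]
opening: 0.004
grip_force: 1.1
```

{"fn": "step_arm", "kwargs": {
  "increments": [
    {"slide": [0, -0.0006, 0], "roll": 0},
    {"slide": [0, -0.0012, 0], "roll": 0}
  ]
}}

```text
t: 15.58
eef_pos: [530.1, 203.3, -6.1]
tcp_rot: [3.141, 0.0, 0.2]
ft_force: [0.2, -2.6, 0.3]
opening: 0.007
grip_force: 1.4
```

{"fn": "step_arm", "kwargs": {
  "increments": [
    {"slide": [0, -0.0005, 0], "roll": 0},
    {"slide": [0, -0.001, 0], "roll": 0}
  ]
}}

```text
t: 15.82
eef_pos: [529.8, 204.4, -6.1]
tcp_rot: [3.141, 0.0, 0.2]
ft_force: [0.8, -4.3, -0.3]
opening: 0.006
grip_force: 2.1
```

{"fn": "step_arm", "kwargs": {
  "increments": [
    {"slide": [0, -0.0005, 0], "roll": 0}
  ]
}}

```text
t: 15.95
eef_pos: [529.6, 204.7, -6.1]
tcp_rot: [3.141, 0.0, 0.2]
ft_force: [1.1, -7.8, 0.4]
opening: 0.005
grip_force: 3.6
```

{"fn": "step_arm", "kwargs": {
  "increments": [
    {"slide": [0, -0.0005, 0], "roll": 0}
  ]
}}

```text
t: 16.08
eef_pos: [529.4, 204.9, -6.1]
tcp_rot: [3.141, 0.001, 0.2]
ft_force: [0.7, -10.2, 1.9]
opening: 0.005
grip_force: 4.9
```

Held both ways. Next I'll withdraw and go to the lever.

{"fn": "step_arm", "kwargs": {
  "increments": [
    {"slide": [0, 0, 0], "roll": 0},
    {"slide": [0, 0.006, 0], "roll": 0},
    {"slide": [0, 0.014, 0], "roll": 0},
    {"slide": [0, 0.014, -0.03], "roll": 0},
    {"slide": [0, 0.014, -0.07], "roll": 0}
  ]
}}

```text
t: 16.7
eef_pos: [532.0, 191.3, 64.0]
tcp_rot: [-3.142, 0.002, 0.199]
ft_force: [0.7, 0.9, -0.1]
opening: 0.004
grip_force: 0.0
```

{"fn": "step_arm", "kwargs": {
  "increments": [
    {"slide": [-0.02, -0.02, -0.02], "roll": 0},
    {"slide": [-0.06, -0.05, -0.04], "roll": 0},
    {"slide": [-0.105, -0.085, -0.05], "roll": 0},
    {"slide": [-0.145, -0.12, -0.05], "roll": 0},
    {"slide": [-0.145, -0.12, -0.05], "roll": 0}
  ]
}}

```text
t: 17.32
eef_pos: [364.1, 281.5, 114.3]
tcp_rot: [-3.141, 0.0, 0.203]
ft_force: [1.6, -0.6, 0.3]
opening: 0.006
grip_force: 0.0
```

```bash
python3 w.py w10; python3 - <<'E'
from h import *
np.set_printoptions(precision=1,suppress=True)
d=cam("wrist");save("w11.png",d["color"])
a=.2;ex=np.array([np.cos(a),np.sin(a)]);ey=np.array([-np.sin(a),np.cos(a)]);O=np.array([515.3,274.1])
c=d["color"].astype(int);W=cloud(d);fx=(W[...,:2]-O)@ex;fy=(W[...,:2]-O)@ey
r=(c[...,0]-c[...,1]>60)&(c[...,0]-c[...,2]>60)&(fx<-60)&(W[...,2]>10)&(W[...,2]<75)
print(r.sum());
if r.any(): print("red",np.percentile(fx[r],[2,50,98]),np.percentile(fy[r],[2,50,98]),np.percentile(W[r][:,2],[2,50,98]))
for m in mark_of("wrist","lever_knob"): p=atz(d,m["uv"],45)[:2]-O;print(m,p@ex,p@ey)
p=state()["eef_pos"][:2]-O;print("tcp",p@ex,p@ey)
E
```

```text
[365.84201343 281.15826645 114.27777522] [0.06386102 0.1604645  0.14525568] 17.375
plate y range [-65.06241858  63.48507979]
423
red [-130.  -121.4 -114.8] [-12.4  -4.    3.1] [46.  56.9 59.4]
{'uv': [373.2, 176.3], 'confidence': 0.74} -123.35772620347274 -5.28823628291571
tcp -143.73154122598876 35.69274036437126Traceback (most recent call last):
  File "w.py", line 8, in <module>
    row=y&(fx>23)&(fx<27); print("notch gap row", np.sort(fy[row])[np.r_[np.argmax(np.diff(np.sort(fy[row]))),np.argmax(np.diff(np.sort(fy[row])))+1]] )
                                                                         ~~~~~~~~~^^^^^^^^^^^^^^^^^^^^^^^^^^^
    return _wrapfunc(a, 'argmax', axis=axis, out=out, **kwds)
    return bound(*args, **kwds)
ValueError: attempt to get argmax of an empty sequence
```

View pics/w11.png

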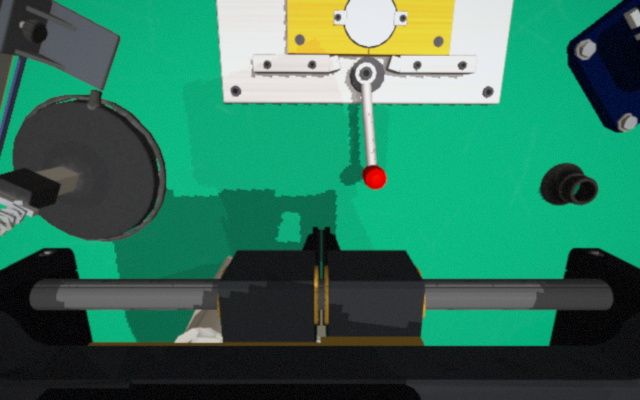

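The wrist view shows the red knob at (374,177), the hub at (366,73), and the loupe at (570,185) clear of the swing.

{"fn": "step_arm", "kwargs": {
  "increments": [
    {"slide": [0.017, 0.013, 0.03], "roll": 0},
    {"slide": [0.017, 0.014, 0.07], "roll": 0},
    {"slide": [0.017, 0.014, 0.093], "roll": 0},
    {"slide": [0.017, 0.014, 0.098], "roll": 0}
  ]
}}

```text
t: 17.98
eef_pos: [386.4, 269.3, 14.5]
tcp_rot: [3.141, 0.002, 0.198]
ft_force: [-0.4, -0.2, 0.2]
opening: 0.004
grip_force: 0.0
```

{"fn": "step_arm", "kwargs": {
  "increments": [
    {"slide": [0, 0.002, 0], "roll": 0},
    {"slide": [0, 0.004, 0], "roll": 0},
    {"slide": [0, 0.006, 0], "roll": 0}
  ]
}}

```text
t: 18.35
eef_pos: [387.5, 264.4, 16.6]
tcp_rot: [-3.141, -0.001, 0.2]
ft_force: [-0.1, 0.4, 0.0]
opening: 0.004
grip_force: 0.0
```

{"fn": "step_arm", "kwargs": {
  "increments": [
    {"slide": [0, 0.002, 0], "roll": 0},
    {"slide": [0, 0.004, 0], "roll": 0}
  ]
}}

```text
t: 18.6
eef_pos: [388.0, 260.4, 16.1]
tcp_rot: [-3.142, -0.0, 0.2]
ft_force: [0.3, -0.1, 0.3]
opening: 0.006
grip_force: 0.0
```

{"fn": "step_arm", "kwargs": {
  "increments": [
    {"slide": [0.001, 0.002, 0], "roll": 0},
    {"slide": [0.001, 0.004, 0], "roll": 0}
  ]
}}

```text
t: 18.85
eef_pos: [389.7, 256.7, 15.9]
tcp_rot: [-3.142, -0.0, 0.2]
ft_force: [-0.6, 0.8, 1.9]
opening: 0.002
grip_force: 0.7
```

{"fn": "step_arm", "kwargs": {
  "increments": [
    {"slide": [-0.0004, 0.0024, 0], "roll": -0.03},
    {"slide": [-0.0006, 0.0048, 0], "roll": -0.06}
  ]
}}

```text
t: 19.1
eef_pos: [390.3, 251.9, 15.9]
tcp_rot: [-3.142, -0.001, 0.262]
ft_force: [0.3, 1.6, 0.3]
opening: 0.003
grip_force: 0.7
```

{"fn": "step_arm", "kwargs": {
  "increments": [
    {"slide": [-0.0006, 0.0048, 0], "roll": -0.06},
    {"slide": [-0.001, 0.0097, 0], "roll": -0.12}
  ]
}}

```text
t: 19.35
eef_pos: [391.7, 242.1, 15.9]
tcp_rot: [3.142, -0.0, 0.383]
ft_force: [0.0, 0.9, -0.1]
opening: -0.0
grip_force: 0.7
```

{"fn": "step_arm", "kwargs": {
  "increments": [
    {"slide": [-0.0006, 0.0048, 0], "roll": -0.06},
    {"slide": [-0.001, 0.0097, 0], "roll": -0.12},
    {"slide": [-0.001, 0.0145, 0], "roll": -0.18},
    {"slide": [-0.0008, 0.0194, 0], "roll": -0.24},
    {"slide": [-0.0003, 0.0242, 0], "roll": -0.3}
  ]
}}

```text
t: 19.98
eef_pos: [400.3, 219.5, 15.9]
tcp_rot: [3.142, 0.0, 0.683]
ft_force: [-0.4, 1.7, 0.4]
opening: 0.006
grip_force: 0.7
```

{"fn": "step_arm", "kwargs": {
  "increments": [
    {"slide": [-0.0006, 0.0048, 0], "roll": -0.06},
    {"slide": [-0.001, 0.0097, 0], "roll": -0.12},
    {"slide": [-0.001, 0.0145, 0], "roll": -0.18},
    {"slide": [-0.0008, 0.0194, 0], "roll": -0.24},
    {"slide": [-0.0003, 0.0242, 0], "roll": -0.3}
  ]
}}

```text
t: 20.6
eef_pos: [415.1, 200.5, 15.9]
tcp_rot: [-3.141, 0.0, 0.983]
ft_force: [-1.4, 1.9, -0.1]
opening: 0.004
grip_force: 1.1
```

```bash
cat > k.py <<'E'
from h import *
np.set_printoptions(precision=2,suppress=True)
a=.2;ex=np.array([np.cos(a),np.sin(a)]);ey=np.array([-np.sin(a),np.cos(a)]);O=np.array([515.3,274.1])
H=np.array([-46,0])
s=state();p=s["eef_pos"][:2]-O;p=np.array([p@ex,p@ey])
print("tcp",p,"rel yaw",s["tcp_rot"][2]-.2,s["ft_force"],s["t"])
r=p-H;R=np.linalg.norm(r);print("R",R,"lever theta est",np.arctan2(-r[1],-r[0])+np.arcsin(13/R))
for cn in ["scene","wrist","top"]:
    d=cam(cn);c=d["color"].astype(int);W=cloud(d);fx=(W[...,:2]-O)@ex;fy=(W[...,:2]-O)@ey
    m=(c[...,0]-c[...,1]>60)&(c[...,0]-c[...,2]>60)&(fx<-20)&(fx>-145)&(abs(fy+50)<65)&(W[...,2]>35)&(W[...,2]<70)
    if m.sum()>3: q=np.array([np.median(fx[m]),np.median(fy[m])]);print(cn,m.sum(),"knob",q,"theta",np.arctan2(-q[1],46*-1-q[0]))
E
python3 k.py
```

```text
tcp [-112.83  -52.22] rel yaw 0.7830183499045349 [-1.44  1.92 -0.06] 20.6
R 84.8089166255475 lever theta est 0.8172178129600596
wrist 846 knob [-91.91 -54.44] theta 0.8701594501287973
```

{"fn": "step_arm", "kwargs": {
  "increments": [
    {"slide": [0.0, 0.0048, 0], "roll": -0.06},
    {"slide": [0.0005, 0.0097, 0], "roll": -0.12},
    {"slide": [0.0015, 0.0145, 0], "roll": -0.18},
    {"slide": [0.0022, 0.0194, 0], "roll": -0.24}
  ]
}}

```text
t: 21.25
eef_pos: [431.3, 191.3, 15.6]
tcp_rot: [-3.139, 0.002, 1.221]
ft_force: [-4.2, -1.3, 0.7]
opening: 0.002
grip_force: 1.7
```

{"fn": "step_arm", "kwargs": {
  "increments": [
    {"slide": [-0.0004, 0.0024, 0], "roll": -0.03},
    {"slide": [-0.0006, 0.0048, 0], "roll": -0.06}
  ]
}}

```text
t: 21.5
eef_pos: [436.2, 189.3, 15.7]
tcp_rot: [-3.14, 0.001, 1.281]
ft_force: [-3.4, -1.9, 0.3]
opening: 0.003
grip_force: 1.6
```

{"fn": "step_arm", "kwargs": {
  "increments": [
    {"slide": [-0.0004, 0.0024, 0], "roll": -0.03},
    {"slide": [-0.0006, 0.0048, 0], "roll": -0.06}
  ]
}}

```text
t: 21.75
eef_pos: [441.2, 187.4, 15.8]
tcp_rot: [-3.141, 0.0, 1.341]
ft_force: [-3.4, -1.1, -1.3]
opening: 0.003
grip_force: 1.6
```

```bash
python3 k.py
```

```text
tcp [-89.81 -70.23] rel yaw 1.1414648777714294 [-3.39 -1.11 -1.26] 21.75
R 82.7729792015293 lever theta est 1.1707430255948028
wrist 712 knob [-69.85 -66.39] theta 1.2258665801629047
```

{"fn": "step_arm", "kwargs": {
  "increments": [
    {"slide": [-0.0002, 0.0024, 0], "roll": -0.03},
    {"slide": [-0.0003, 0.0048, 0], "roll": -0.06},
    {"slide": [-0.0003, 0.0072, 0], "roll": -0.09}
  ]
}}

```text
t: 22.28
eef_pos: [448.3, 185.5, 15.9]
tcp_rot: [-3.141, 0.0, 1.432]
ft_force: [-3.5, -3.0, 0.7]
opening: 0.007
grip_force: 1.8
```

{"fn": "step_arm", "kwargs": {
  "increments": [
    {"slide": [-0.0002, 0.0024, 0], "roll": -0.03},
    {"slide": [-0.0003, 0.0048, 0], "roll": -0.06},
    {"slide": [-0.0003, 0.0072, 0], "roll": -0.09}
  ]
}}

```text
t: 22.65
eef_pos: [455.5, 184.2, 15.9]
tcp_rot: [-3.142, 0.0, 1.522]
ft_force: [-4.6, -2.4, 0.6]
opening: 0.003
grip_force: 2.0
```

{"fn": "step_arm", "kwargs": {
  "increments": [
    {"slide": [-0.0002, 0.0024, 0], "roll": -0.03},
    {"slide": [-0.0003, 0.0048, 0], "roll": -0.06}
  ]
}}

```text
t: 22.9
eef_pos: [460.2, 183.7, 15.9]
tcp_rot: [-3.142, 0.0, 1.582]
ft_force: [-3.7, -2.4, 0.4]
opening: 0.004
grip_force: 1.9
```

```bash
python3 k.py
```

```text
tcp [-71.92 -77.69] rel yaw 1.381760850254047 [-3.67 -2.44  0.43] 22.9
R 81.90308351314629 lever theta est 1.4081660095239046
wrist 645 knob [-53.55 -70.28] theta 1.4637469964671888
```

{"fn": "step_arm", "kwargs": {
  "increments": [
    {"slide": [-0.0001, 0.002, 0], "roll": -0.025},
    {"slide": [-0.0002, 0.004, 0], "roll": -0.05}
  ]
}}

```text
t: 23.3
eef_pos: [464.1, 183.5, 15.9]
tcp_rot: [-3.141, 0.0, 1.632]
ft_force: [-3.7, -3.0, 1.1]
opening: 0.003
grip_force: 2.2
```

{"fn": "step_arm", "kwargs": {
  "increments": [
    {"slide": [-0.0001, 0.0016, 0], "roll": -0.02},
    {"slide": [-0.0002, 0.0032, 0], "roll": -0.04}
  ]
}}

```text
t: 23.55
eef_pos: [467.4, 183.5, 15.9]
tcp_rot: [-3.142, 0.0, 1.671]
ft_force: [-4.4, -3.4, 0.1]
opening: 0.006
grip_force: 2.1
```

{"fn": "step_arm", "kwargs": {
  "increments": [
    {"slide": [-0.0001, 0.001, 0], "roll": -0.0125},
    {"slide": [-0.0001, 0.002, 0], "roll": -0.025}
  ]
}}

```text
t: 23.8
eef_pos: [469.3, 183.6, 15.9]
tcp_rot: [-3.141, 0.0, 1.696]
ft_force: [-3.9, -3.2, 1.2]
opening: 0.004
grip_force: 2.1
```

Now about 1.53; I'll feel for the stop.

{"fn": "step_arm", "kwargs": {
  "increments": [
    {"slide": [0, 0.0008, 0], "roll": -0.01},
    {"slide": [0, 0.0016, 0], "roll": -0.02}
  ]
}}

```text
t: 24.05
eef_pos: [471.0, 183.8, 15.9]
tcp_rot: [-3.142, 0.0, 1.716]
ft_force: [-3.3, -3.8, 0.9]
opening: 0.007
grip_force: 2.2
```

{"fn": "step_arm", "kwargs": {
  "increments": [
    {"slide": [0, 0.0008, 0], "roll": -0.01}
  ]
}}

```text
t: 24.18
eef_pos: [471.3, 183.8, 15.8]
tcp_rot: [-3.141, 0.0, 1.726]
ft_force: [-6.0, -4.3, 1.6]
opening: 0.003
grip_force: 3.7
```

{"fn": "step_arm", "kwargs": {
  "increments": [
    {"slide": [0, 0.0008, 0], "roll": -0.01}
  ]
}}

```text
t: 24.3
eef_pos: [471.4, 183.7, 15.8]
tcp_rot: [-3.139, 0.0, 1.736]
ft_force: [-9.3, -6.2, 4.1]
opening: 0.002
grip_force: 5.2
```

{"fn": "step_arm", "kwargs": {
  "increments": [
    {"slide": [0, 0.0004, 0], "roll": 0}
  ]
}}

```text
t: 24.42
eef_pos: [471.5, 183.7, 15.8]
tcp_rot: [-3.138, 0.0, 1.736]
ft_force: [-9.1, -5.7, 4.7]
opening: 0.007
grip_force: 5.6
```

{"fn": "step_arm", "kwargs": {
  "increments": [
    {"slide": [0, -0.006, 0], "roll": 0},
    {"slide": [0, -0.018, 0], "roll": 0},
    {"slide": [0, -0.03, -0.03], "roll": 0},
    {"slide": [0, -0.05, -0.08], "roll": 0},
    {"slide": [0, -0.05, -0.12], "roll": 0}
  ]
}}

```text
t: 25.05
eef_pos: [422.2, 175.9, 137.5]
tcp_rot: [3.141, -0.0, 1.735]
ft_force: [-0.6, 0.4, -0.4]
opening: 0.003
grip_force: 0.0
```

{"fn": "step_arm", "kwargs": {
  "increments": [
    {"slide": [0, -0.01, -0.03], "roll": 0},
    {"slide": [0, -0.01, -0.03], "roll": 0}
  ]
}}

```text
t: 25.3
eef_pos: [414.0, 174.7, 167.7]
tcp_rot: [3.137, -0.0, 1.735]
ft_force: [0.6, -1.2, -1.0]
opening: 0.005
grip_force: 0.0
```

```bash
python3 k.py; python3 - <<'E'
from h import *
np.set_printoptions(precision=2,suppress=True)
d=cam("wrist");a=cv2.resize(d["color"],(640,400));t=cam("top")
t2=cv2.resize(t["color"][185:245,265:361],(320,200),interpolation=cv2.INTER_CUBIC);s=cam("scene");s2=cv2.resize(s["color"][195:255,265:361],(320,200),interpolation=cv2.INTER_CUBIC)
save("fin.png",np.vstack([a,np.hstack([t2,s2])]))
E
```

```text
tcp [-119.06  -77.31] rel yaw 1.5352861444872725 [ 0.55 -1.24 -0.96] 25.3
R 106.36919580359073 lever theta est 0.9361532002902806
scene 38 knob [-51.12 -75.79] theta 1.5033088628012334
wrist 303 knob [-45.82 -75.52] theta 1.5731204124686506
```

View pics/fin.png

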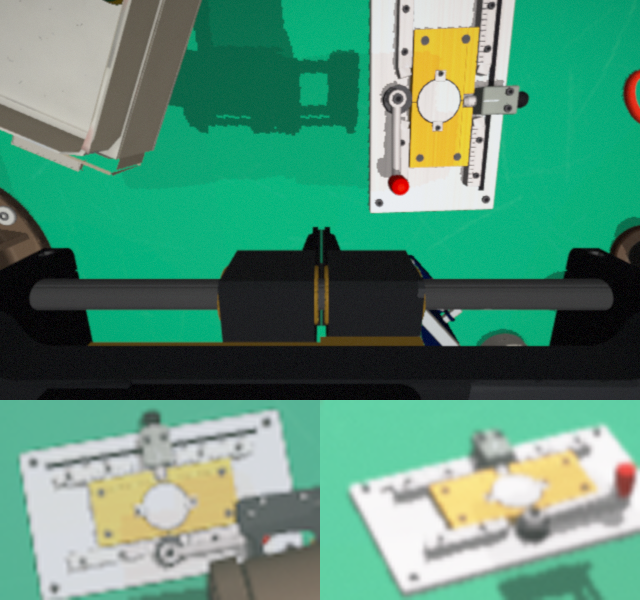

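The lever now lies parallel to the guide, from its hub at (397,98) to its knob at (400,185). The plunger sits in the notch at (470,100), and the robot is clear of everything.

```bash
python3 -c "
from h import *
print(env.job_done())"
```

```text
the job is handed in; nothing more can be done
None
```

The plate is indexed with the plunger home in its notch. It held against about 7 N from the left and 10 N from the right, and the cam lever is fully over against its stop, with about 11 N at most on it. I handed the job in at about 25 s; no verdict came back.

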